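# Index the sherd carousel and lock it with its pin

### The arm

A 7-joint arm with a two-finger parallel gripper is mounted at the origin on a cart in front of the work surface, level with it; the furniture and walls round the work are solid. World frame = base frame: x ahead of the robot, y to its left, z up, the work surface at z = 0. Lengths are in m, angles in rad, forces in N, time in s.
With the tool pointing down it reaches from about 0.4 to 0.875 m from the base axis. Payload 19.3 kg.
Tool frame: the origin (TCP) lies at the very end of the fingers, on their centre line; the grasp point (between the pads) lies bot.tcp_to_grasp behind it (bot.tcp_to_grasp is the distance from the TCP to the grasp point, in m); z points along the fingers, y is the direction in which the jaws open and shut (so a half turn about z gives the same grasp; the last joint's range is limited). The gripper opens to 85 mm and grips with 20 to 120 N. Pads are 22 mm wide; open, the fingers measure 114 mm over their backs; the gripper's body (76 mm by 85 mm) begins 54 mm behind the grasp point. The pads swing forward as they close: fully open they stand 13 mm farther back than shut.
Start: joints at [-1.319, 0.521, -0.036, 1.599, 0.021, 1.021, -0.113], TCP at [0.198, 0.593, 0.231] pointing down, gripper open.
Joint ranges: [-2.91, 2.91], [-0.3, 2.13], [-1.5, 1.42], [0.17, 2.43], [-1.26, 4.41], [0.16, 1.93], [-2.52, 2.52]. Speed limits (rad/s): [1.89, 1.89, 2.39, 2.39, 3.01, 3.01, 3.01].

### API

Orientations are given as [roll, pitch, yaw] about the fixed x, y, z axes, in that order (R = Rz(yaw) Ry(pitch) Rx(roll)).
In Python, from workcell import bot gives the robot as it stands.
- The arm moves only by the tool servo_tool, never from a script. Its argument "targets" is a list of rows, each a list of 2 entries, a list of its own where there are three numbers: the shift along the tool's x, y, z in units of 0.05 m (1.0 is 0.05 m), then the turn about the tool's z in units of 5 degrees (1.0 is 5 degrees). A call has 1 to 12 rows; each row shifts and turns the commanded pose from where the row before left it, along the tool's axes as they then stand; what a row does not reach is not made up. A row lasts 1/8 s, in which the tool goes at most 62.5 mm and 10.7 degrees, less where a joint would pass 70% of its speed; a pose out of reach is approached as far as the arm can. A call with a number of a shift or a turn outside -1 to 1 is refused whole. A call with a gripper value outside its range is refused whole. "gripper" is the opening, from -1 (shut) to 1 (fully open), so that 0 is half open, set as the call begins (left out, the last holds). The fingers move at their own pace and stop on an object; "newtons" is the grip in N (left out, the last holds). Time passes only in rows, so rows that do not move let the fingers close. It gives the time, the measured TCP pose, the force and the opening at its end, in the units of the state.
- bot.observe(): the state, without advancing time (a new reading comes with each control period).
- bot.grab_frame(name): name is "scene" or "top" or "wrist"; returns the picture (384x512x3 uint8, blue, green, red); there is no depth.
- bot.get_calibration(name): a dict with "fx", "fy", "cx", "cy" (pixels), "pose" (4x4, takes a point from camera to world coordinates). Camera axes: x right, y up, looking along -z (the intrinsics and any distortion apply to the point x, -y, -z); pixel columns grow to the right and rows downward; lengths in m; the calibration is good to about 2 mm. A picture is of the moment at which its call begins: read the wrist's pose just before it. get_calibration takes no time and is no camera call; for the wrist camera it gives the pose at the moment of the call.
- bot.job_done(): hands the job in, once; it reports no verdict.
The state is a dict: "clock": time; "qpos": joint angles; "qd": joint speeds; "joint_efforts": joint torques, N m; "position": TCP position; "tool_rot": TCP orientation; "force": force on the tool from outside, world axes, zero at the start; "moment": the same for the moment, N m; "grip_width": finger opening in m.
Only numpy, scipy, OpenCV 4.12 (cv2) and the standard library are available. Lean on these libraries where they do the work, as an engineer would, in place of code of your own. Each camera call takes 0.05 s, during which the arm holds its last target.

### The job

Turn the indexing table clockwise (seen from above; its upright posts serve as handles) until its pierced lug has clicked into line inside the fork on its base. Then take the headed lock pin from the wooden rest block and push it down through fork and lug until its flange is fully home on the fork, and let go. Do not disturb the three bottles standing round it.

Things in the scene. Friction and masses are not known exactly. Their poses are not given: they have to be found in the camera images.
- index_base: Fixed base of the indexing table: grey round body, foot 176 mm across, standing on the work surface. Origin at the centre of its underside, on the vertical turning axis; z up; its x axis points from the turning axis to the fork. Opposite the fork a small detent housing sticks out to x = -100 mm, below the plate.
- carousel (a joint): Turn of the plate, rad, anticlockwise from above positive; 0 = lug in line with the fork holes. A sprung detent holds it at each multiple of 1.047 (60 deg): up to 0.6 N m turns it out of a notch; past half way it springs on into the next and centres itself. It starts one or two notches positive, so turn it negative (clockwise). End stops -0.45 and 2.75.
- lug_hole (a point): Centre of the hole in the plate's only lug, at the lug's top face (55 mm above the work surface). The lug is 34 mm wide and 10 mm thick and sticks out to 129 mm from the axis; its 18 mm hole is 112 mm from the axis and passes between the fork tines.
- fork_mouth (a point): Centre of the hole in the upper fork tine, at its top face (69 mm above the work surface), 112 mm from the axis; axes as the base's. Two level grey tines 40 x 40 x 9 mm, tops 40 and 69 mm high, each with an 18 mm hole, open to the axis and both sides; outside them an upright back, 133 to 150 mm from the axis, 40 mm wide, 69 mm high.
- lock_pin: Loose steel lock pin, 104 mm long, 0.1 to 0.2 kg, upright in the rest block. Origin at the tip of its foot, z along the pin towards the head. From the foot: shank 14 mm thick, 58 mm long, its first 9 mm tapering from 8 mm; flange 32 mm across, 58 to 64 mm; grip stem 16 mm thick, 64 to 97 mm; knob 22 mm across, 97 to 104 mm.
- pin_flange (a point): Centre of the underside of the pin's flange, 58 mm above the tip of its foot.
- pin_rest: Fixed wooden rest block 60 x 60 x 66 mm with an 18 mm hole straight down its middle, in which the pin stands with its flange on the top. Origin at the centre of the underside.
- white_bottle: Plain white bottle, 84 mm in diameter, 286 mm high, upright beside the table, on the side away from the fork: it reaches up beside a gripper that works at the posts. Origin at the centre of its underside. Must not be disturbed.
- glue_bottle: White squeeze bottle of glue, 33 x 48 x 142 mm, upright; origin at the centre of its underside. Must not be disturbed.
- dropper_bottle: Small amber dropper bottle, 33 mm in diameter, 97 mm high, upright; origin at the centre of its underside. Must not be disturbed.
- plate_top (a point): Centre of the aluminium plate's top (160 mm across, 55 mm above the work surface), turns with it; x axis towards the lug. Six steel posts, 16 mm thick, tops 105 mm above the work surface, stand 60 mm from the axis at 30, 90, 150, 210, 270 and 330 degrees from the lug. At 60, 180, 300 degrees sherds up to 14 mm high are fixed down; hub 40 mm across, 14 mm high.

How it is judged:
On the way:
1. the plate is indexed: its lug stands in line in the fork, the pin not yet there (value of joint carousel between -0.05 and 0.05 rad and horizontal distance between lock_pin and fork_mouth above 0.03 m), for 0.3 s.
At the end, for the whole second after the job is handed in: The lug is in line with the fork (carousel within 0.05 rad of 0), and the pin stands upright through fork and lug, its flange's underside within 3 mm of the fork's top face and 5 mm of the hole's centre line, tilted less than 0.08 rad, released and at rest (value of joint carousel between -0.05 and 0.05 rad and z of pin_flange in the frame of fork_mouth between -0.003 and 0.003 m and horizontal distance between pin_flange and fork_mouth below 0.005 m and angle between lock_pin's own z axis and vertical below 0.08 rad and linear speed of lock_pin below 0.02 m/s); the robot touches nothing.
It fails at once if a bottle is disturbed: shifted by more than 20 mm or tipped (distance of any of white_bottle, glue_bottle, dropper_bottle from where it was at the start of the episode above 0.02 m or angle between any of white_bottle, glue_bottle, dropper_bottle's own z axis and vertical above 0.3 rad).
It also fails if it takes over 69 s, if anything falls off the work surface, if the arm or the gripper's body presses on something with over 40 N, if the wrist force passes 120 N, or if a joint passes its speed limit or range.

## Working session

There is one attempt and no reset: what is moved stays moved. The work goes in short steps, Python scripts to look and compute and a tool call to move; the robot and the scene stay as the last step left them, time stands still between calls to the robot, and variables do not carry over. Pictures are saved under pics/ and viewed, and the job is handed in when it is done.

Besides the shell and the picture viewer there is one more tool, called after "Emit:" in YAML: its name, and indented under it one key for each argument. servo_tool: Moves the arm, as the interface text tells. Its arguments: {"type":"object","properties":{"targets":{"type":"array","items":{"type":"array"}},"gripper":{"type":"number"},"newtons":{"type":"number"}},"required":["targets"]}

```bash
mkdir -p pics; ls; cat > h.py <<'E'
import numpy as np,cv2
from workcell import bot
def snap(n,fn):
    c=bot.get_calibration(n); im=bot.grab_frame(n); cv2.imwrite('pics/'+fn,im); return im,c
def ray(c,u,v):
    d=np.array([(u-c['cx'])/c['fx'],-(v-c['cy'])/c['fy'],-1.]); P=np.array(c['pose']); return P[:3,3],P[:3,:3]@d
def onz(c,u,v,z):
    o,d=ray(c,u,v); return o+d*(z-o[2])/d[2]
def proj(c,p):
    P=np.array(c['pose']); q=P[:3,:3].T@(np.array(p)-P[:3,3]); return c['cx']+c['fx']*q[0]/-q[2], c['cy']+c['fy']*q[1]/q[2]
E
python3 - <<'E'
from h import *
print(bot.observe(), bot.tcp_to_grasp)
for n in ('scene','top','wrist'):
    im,c=snap(n,n+'0.png'); print(n,c)
E
```

```text
pics
{'clock': 0.0, 'qpos': array([-1.31920973,  0.52203082, -0.03634668,  1.59998289,  0.02122665,
        1.02108669, -0.11279477]), 'qd': array([ 0.00061813,  0.00143402,  0.0001923 ,  0.00087294, -0.00053969,
       -0.00044379, -0.00062982]), 'joint_efforts': array([-2.80307622e-04, -9.27122641e+01,  1.97923020e+00, -3.69951725e+01,
        1.77903834e-02,  8.01951857e-03, -5.43189898e-06]), 'position': array([0.19759156, 0.59260267, 0.23072404]), 'tool_rot': array([-3.14047456e+00,  9.21065802e-05,  2.81983157e+00]), 'force': array([-0.29254668, -0.47564116,  0.45919252]), 'moment': array([ 0.04740414, -0.01550501, -0.0190895 ]), 'grip_width': 0.08509657161526839} 0.0187
scene {'fx': 363.4045507448701, 'fy': 363.4045507448701, 'cx': 253.32548912073506, 'cy': 196.42618187587976, 'pose': array([[ 0.43506288,  0.53475284, -0.72440299, -0.19493846],
       [-0.90027016,  0.24468277, -0.36006108, -0.37496442],
       [-0.01529475,  0.80880761,  0.58787442,  0.72443587],
       [ 0.        ,  0.        ,  0.        ,  1.        ]])}
top {'fx': 441.31122289478253, 'fy': 441.31122289478253, 'cx': 250.62425949214662, 'cy': 190.8367022169756, 'pose': array([[ 0.02467479,  0.99265759, -0.1184148 ,  0.43877595],
       [-0.99929903,  0.02782714,  0.02504183,  0.03480689],
       [ 0.02815311,  0.1177139 ,  0.9926484 ,  1.16217713],
       [ 0.        ,  0.        ,  0.        ,  1.        ]])}
wrist {'fx': 268.61973733341387, 'fy': 268.61973733341387, 'cx': 253.85845069909956, 'cy': 188.37145222621353, 'pose': array([[ 3.15560369e-01, -9.00857101e-01, -2.98124364e-01,
         1.23463347e-01],
       [ 9.48905222e-01,  2.99339822e-01,  9.98726762e-02,
         6.16644964e-01],
       [-7.30515569e-04, -3.14407625e-01,  9.49287792e-01,
         3.74031950e-01],
       [ 0.00000000e+00,  0.00000000e+00,  0.00000000e+00,
         1.00000000e+00]])}
```

View pics/top0.png

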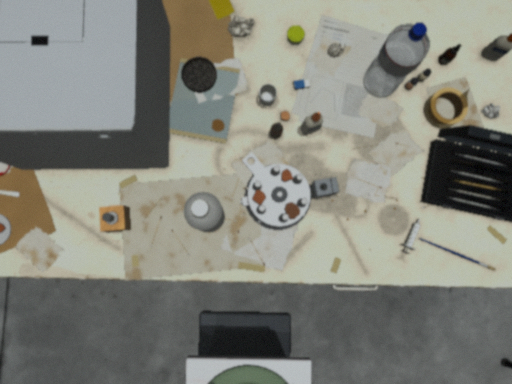

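View pics/scene0.png

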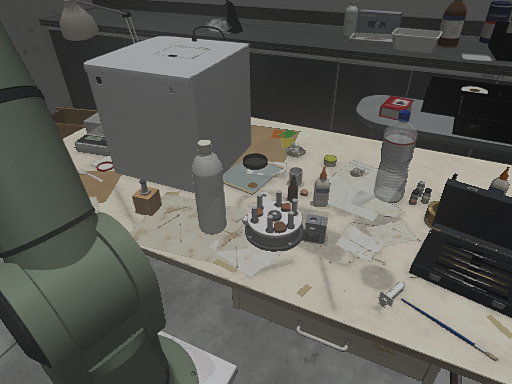

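```bash
python3 - <<'E'
import cv2,numpy as np
a=cv2.imread('pics/top0.png')[100:260,90:350]; cv2.imwrite('pics/top0c.png',cv2.resize(a,None,fx=3,fy=3,interpolation=cv2.INTER_CUBIC))
a=cv2.imread('pics/scene0.png')[130:260,120:350]; cv2.imwrite('pics/scene0c.png',cv2.resize(a,None,fx=3.4,fy=3.4,interpolation=cv2.INTER_CUBIC))
E
```

```text
(no output)
```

View pics/top0c.png

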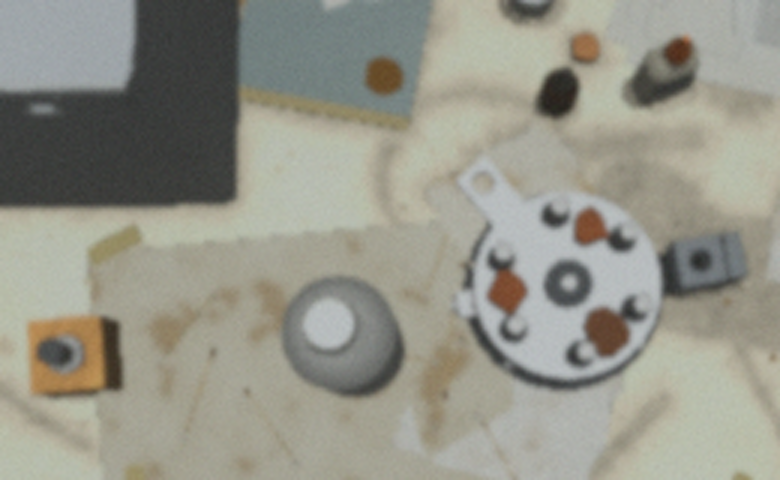

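View pics/scene0c.png

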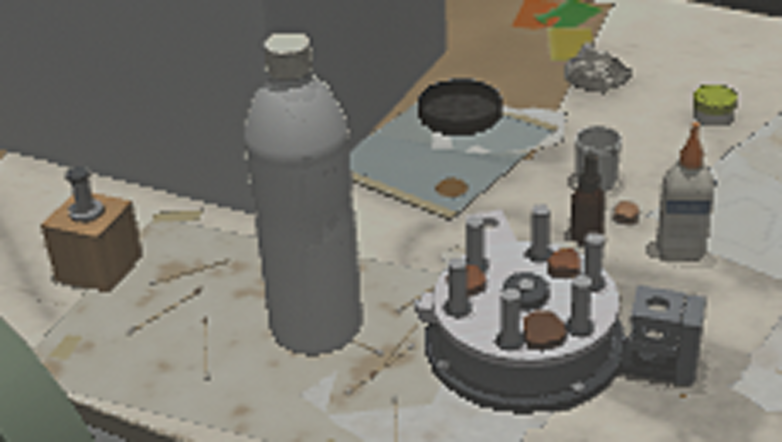

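View pics/wrist0.png

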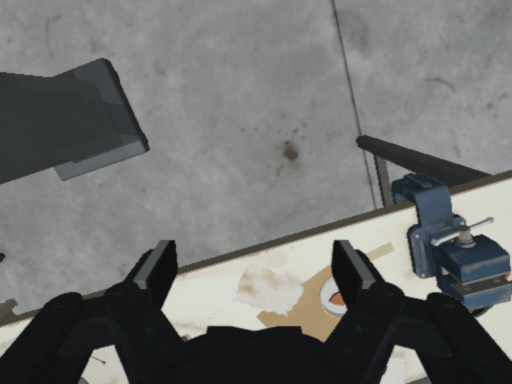

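```bash
python3 - <<'E'
from h import *
c=bot.get_calibration('top'); s=bot.get_calibration('scene')
f=lambda x,y:((x+.5)/3-.5+90,(y+.5)/3-.5+100)
g=lambda x,y:((x+.5)/3.4-.5+120,(y+.5)/3.4-.5+130)
def tri(a,b):
    o1,d1=ray(c,*f(*a));o2,d2=ray(s,*g(*b));A=np.c_[d1,-d2];t=np.linalg.lstsq(A,o2-o1,rcond=None)[0]
    p,q=o1+d1*t[0],o2+d2*t[1];return (p+q)/2,np.linalg.norm(p-q)
P={}
for n,a,z in [('hub',(569,283),.069),('lug',(484,181),.055),('fork',(700,261),.069),('knob',(48,351),.112),('flange',(66,354),.072),('wcap',(329,323),.286),('amberbase',(553,102),.0),('glue tip',(680,50),.142)]:
    P[n]=onz(c,*f(*a),z);print(n,P[n].round(4))
for n,b,z in [('hub',(526,288),.069),('fork',(660,301),.069),('knob',(78,174),.112),('flange',(87,210),.072),('wcap',(287,42),.286),('amber tip',(592,155),.097),('glue tip',(695,128),.142)]:
    print('S',n,onz(s,*g(*b),z).round(4))
d=P['fork']-P['hub'];print(np.linalg.norm(d),np.degrees(np.arctan2(d[1],d[0])))
d=P['lug']-P['hub'];print(np.linalg.norm(d),np.degrees(np.arctan2(d[1],d[0])))
print('tri fork',tri((700,261),(660,301)),'hub',tri((569,283),(526,288)),'cap',tri((329,323),(287,42)),'knob',tri((48,351),(78,174)))
E
```

```text
hub [ 0.5632 -0.0647  0.069 ]
lug [0.65   0.0079 0.055 ]
fork [ 0.5848 -0.1742  0.069 ]
knob [0.4931 0.3487 0.112 ]
flange [0.4931 0.346  0.072 ]
wcap [0.5075 0.1137 0.286 ]
amberbase [ 0.7345 -0.0538  0.    ]
glue tip [ 0.7439 -0.1433  0.142 ]
S hub [ 0.5591 -0.0665  0.069 ]
S fork [ 0.5897 -0.1742  0.069 ]
S knob [0.4915 0.3451 0.112 ]
S flange [0.4919 0.3448 0.072 ]
S wcap [0.5085 0.1145 0.286 ]
S amber tip [ 0.7351 -0.0578  0.097 ]
S glue tip [ 0.7484 -0.1486  0.142 ]
0.11159502592076262 -78.85343483934608
0.11396037575613656 39.904841235522284
tri fork (array([ 0.58479173, -0.1744389 ,  0.07252147]), np.float64(0.002032152986635716)) hub (array([ 0.56356907, -0.06484193,  0.06519802]), np.float64(0.0004206080149021949)) cap (array([0.50739454, 0.11367613, 0.28669836]), np.float64(0.00011665456263452396)) knob (array([0.4937859 , 0.34872926, 0.10966982]), np.float64(0.0017568566005869107))
```

Emit:
servo_tool:
  targets:
    - [[0, 0, -0.4], -0.46]
    - [[0, 0, -0.4], -0.46]
    - [[0, 0, -0.4], -0.46]
    - [[0, 0, -0.4], -0.46]
    - [[0, 0, -0.4], -0.46]
    - [[0, 0, -0.4], -0.46]
    - [[0, 0, -0.4], -0.46]
    - [[0, 0, -0.4], -0.46]
  gripper: -1
  newtons: 60

```text
clock: 1.15
position: [0.1977, 0.5928, 0.3918]
tool_rot: [-3.141, -0.0, -3.141]
force: [0.6, 0.2, -0.3]
grip_width: 0.0
```

Emit:
servo_tool:
  targets:
    - [[-0.2, -0.3, 0], 0]
    - [[-0.41, -0.62, 0], 0]
    - [[-0.41, -0.62, 0], 0]
    - [[-0.41, -0.62, 0], 0]
    - [[-0.41, -0.62, 0], 0]
    - [[-0.41, -0.62, 0], 0]
    - [[-0.41, -0.62, 0], 0]
    - [[-0.41, -0.62, 0], 0]
    - [[-0.41, -0.62, 0], 0]
    - [[-0.41, -0.62, 0], 0]
    - [[-0.41, -0.62, 0], 0]
    - [[-0.41, -0.62, 0], 0]

```text
clock: 2.65
position: [0.4332, 0.2346, 0.3906]
tool_rot: [-3.141, -0.001, 3.139]
force: [0.4, -1.4, 0.7]
grip_width: -0.0
```

Emit:
servo_tool:
  targets:
    - [[-0.39, -0.58, 0], 0]
    - [[-0.39, -0.58, 0], 0]
    - [[-0.39, -0.58, 0], 0]
    - [[-0.39, -0.58, 0], 0]
    - [[-0.39, -0.58, 0], 0]
    - [[-0.39, -0.58, 0], 0]
    - [[-0.39, -0.58, 0], 0]
    - [[-0.39, -0.58, 0], 0]
    - [[-0.39, -0.58, 0], 0]
    - [[0, 0, 0], 0]

```text
clock: 3.9
position: [0.6082, -0.0277, 0.3901]
tool_rot: [-3.14, -0.002, 3.136]
force: [0.4, 0.8, -0.3]
grip_width: 0.0001
```

```bash
python3 - <<'E'
from h import *
print(bot.observe()['position'],bot.observe()['qpos'].round(2))
im,c=snap('wrist','w1.png')
cv2.imwrite('pics/w1b.png',cv2.resize(im,(800,600)))
A=np.array([.5634,-.0648]);F=np.array([.585,-.1743])
print(proj(c,[*A,.069]),proj(c,[*F,.069]))
E
```

```text
[ 0.60818049 -0.02774639  0.39006499] [-0.26  0.39  0.3   1.43 -0.11  1.34  1.61]
(np.float64(232.8359950150941), np.float64(120.84125762319417)) (np.float64(169.091818331712), np.float64(134.1576272109659))
```

View pics/w1b.png

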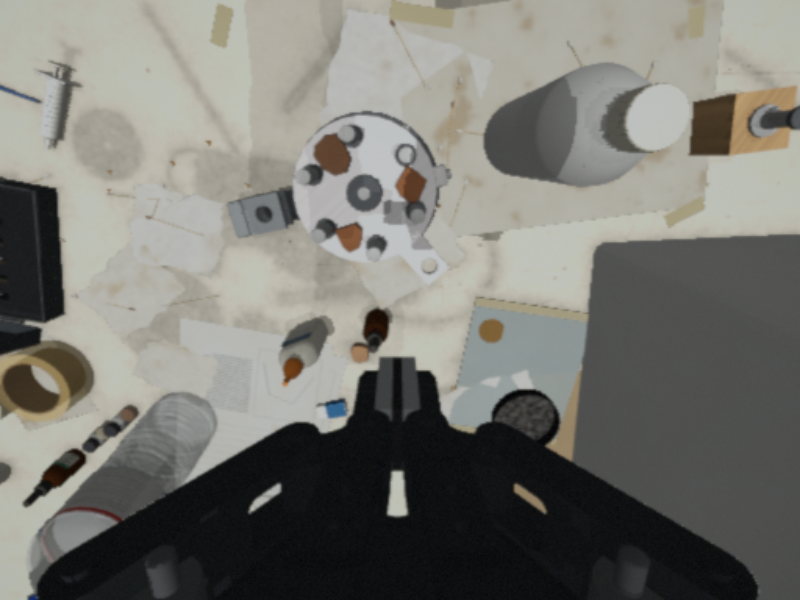

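```bash
python3 - <<'E'
from h import *
c=bot.get_calibration('wrist')
f=lambda x,y:((x+.5)/1.5625-.5,(y+.5)/1.5625-.5)
for n,p,z in [('hub',(365,193),.069),('fork',(264,213),.069),('lug',(429,266),.055),('knob',(795,118),.112)]+[('post',p,.105) for p in [(349,131),(405,154),(416,210),(376,243),(322,229),(308,174)]]+[('amber cap',(374,344),.09)]: print(n,onz(c,*f(*p),z).round(4))
E
```

```text
hub [ 0.5672 -0.062   0.069 ]
fork [ 0.5882 -0.1733  0.069 ]
lug [0.6521 0.0098 0.055 ]
knob [0.497  0.3423 0.112 ]
post [ 0.5066 -0.0731  0.105 ]
post [ 0.5276 -0.0196  0.105 ]
post [ 0.5812 -0.0084  0.105 ]
post [ 0.6147 -0.0493  0.105 ]
post [ 0.6001 -0.1043  0.105 ]
post [ 0.5459 -0.1149  0.105 ]
amber cap [ 0.736  -0.0546  0.09  ]
```

Emit:
servo_tool:
  targets:
    - [[0, 0.02, 0.6], 0]
    - [[0, 0.02, 0.6], 0]
    - [[0, 0, 0.6], 0]
    - [[0, 0, 0.6], 0]
    - [[0, 0, 0.6], 0]
    - [[0, 0, 0.6], 0]
    - [[0, 0, 0.6], 0]
    - [[0, 0, 0.6], 0]
    - [[0, 0, 0.5], 0]
    - [[0, 0, 0], 0]

```text
clock: 5.2
position: [0.6067, -0.0219, 0.1249]
tool_rot: [3.142, -0.003, 3.141]
force: [0.2, 0.8, 0.1]
grip_width: -0.0
```

```bash
python3 - <<'E'
from h import *
print(bot.observe()['position'],bot.observe()['tool_rot'])
im,c=snap('wrist','w2.png')
cv2.imwrite('pics/w2b.png',cv2.resize(im,(800,600)))
E
```

```text
[ 0.60665485 -0.02188892  0.12491917] [ 3.14156953 -0.00324777  3.14115213]
```

View pics/w2b.png

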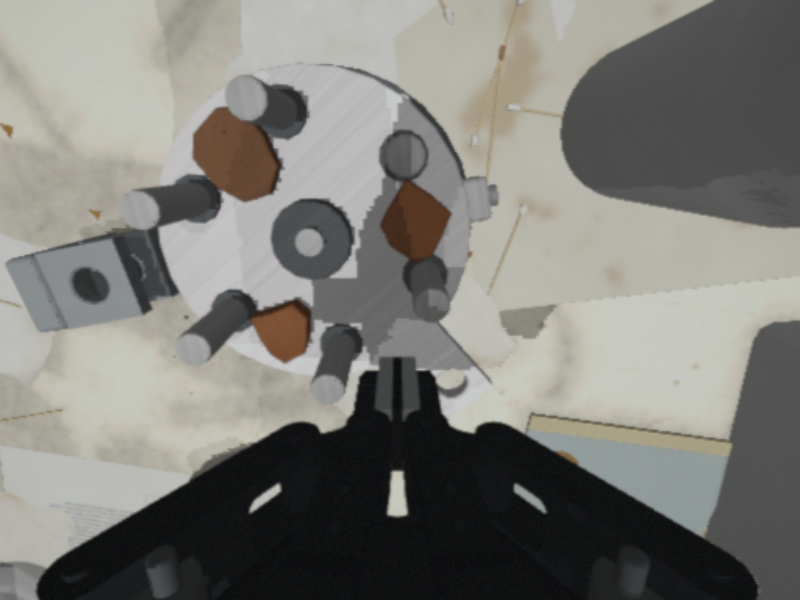

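```bash
python3 - <<'E'
from h import *
c=bot.get_calibration('wrist')
f=lambda x,y:((x+.5)/1.5625-.5,(y+.5)/1.5625-.5)
for n,p,z in [('hub',(312,240),.069),('fork',(91,285),.069),('lug',(453,384),.055)]+[('post',p,.105) for p in [(245,97),(405,154),(431,303),(328,390),(194,348),(140,209)]]: print(n,onz(c,*f(*p),z).round(4))
E
```

```text
hub [ 0.5678 -0.0646  0.069 ]
fork [ 0.5906 -0.1764  0.069 ]
lug [0.6547 0.0089 0.055 ]
post [ 0.5093 -0.0779  0.105 ]
post [ 0.5286 -0.0206  0.105 ]
post [ 0.5874 -0.0094  0.105 ]
post [ 0.6286 -0.0544  0.105 ]
post [ 0.608  -0.1111  0.105 ]
post [ 0.5489 -0.123   0.105 ]
```

Emit:
servo_tool:
  targets:
    - [[-0.1, -0.1, 0], 0]
    - [[0, 0, 0.3], 0]
    - [[0, 0, 0.3], 0]
    - [[0, 0, 0.32], 0]
    - [[0, 0, 0], 0]

```text
clock: 5.88
position: [0.6123, -0.0273, 0.0786]
tool_rot: [-3.141, -0.003, 3.141]
force: [0.4, -0.9, 0.5]
grip_width: -0.0001
```

```bash
python3 - <<'E'
import numpy as np
A=np.array([.567,-.065]);p=np.array([.6123,-.0273]);out=[]
cur=p.copy()
for a in np.arange(34,-81,-6):
    t=A+.058*np.array([np.cos(np.radians(a)),np.sin(np.radians(a))]);d=(t-cur)/.05
    u=np.round([-d[0],d[1]],2); cur=cur+np.array([-u[0],u[1]])*.05
    out.append([[float(u[0]),float(u[1]),0],0])
print(len(out));print(out[:10]);print(out[10:]);print(cur)
E
```

```text
20
[[[-0.06, -0.11, 0], 0], [[-0.06, -0.1, 0], 0], [[-0.05, -0.11, 0], 0], [[-0.04, -0.11, 0], 0], [[-0.03, -0.12, 0], 0], [[-0.01, -0.12, 0], 0], [[-0.0, -0.12, 0], 0], [[0.01, -0.13, 0], 0], [[0.02, -0.11, 0], 0], [[0.04, -0.12, 0], 0]]
[[[0.04, -0.11, 0], 0], [[0.06, -0.11, 0], 0], [[0.07, -0.1, 0], 0], [[0.08, -0.09, 0], 0], [[0.09, -0.08, 0], 0], [[0.1, -0.08, 0], 0], [[0.1, -0.06, 0], 0], [[0.11, -0.05, 0], 0], [[0.12, -0.04, 0], 0], [[0.11, -0.03, 0], 0]]
[ 0.5773 -0.1223]
```

Emit:
servo_tool:
  targets:
    - [[-0.06, -0.11, 0], 0]
    - [[-0.06, -0.1, 0], 0]
    - [[-0.05, -0.11, 0], 0]
    - [[-0.04, -0.11, 0], 0]
    - [[-0.03, -0.12, 0], 0]
    - [[-0.01, -0.12, 0], 0]
    - [[0, -0.12, 0], 0]
    - [[0.01, -0.13, 0], 0]
    - [[0.02, -0.11, 0], 0]
    - [[0.04, -0.12, 0], 0]

```text
clock: 7.12
position: [0.6221, -0.0853, 0.0803]
tool_rot: [-3.142, -0.0, 3.141]
force: [0.3, 0.4, 0.0]
grip_width: -0.0002
```

```bash
python3 - <<'E'
from h import *
o=bot.observe();print(o['position'],o['force'])
im,c=snap('top','t3.png')
cv2.imwrite('pics/t3b.png',cv2.resize(im[100:260,90:350],None,fx=3,fy=3))
E
```

```text
[ 0.62211599 -0.0853168   0.08027621] [0.30297887 0.39833563 0.01524453]
```

View pics/t3b.png

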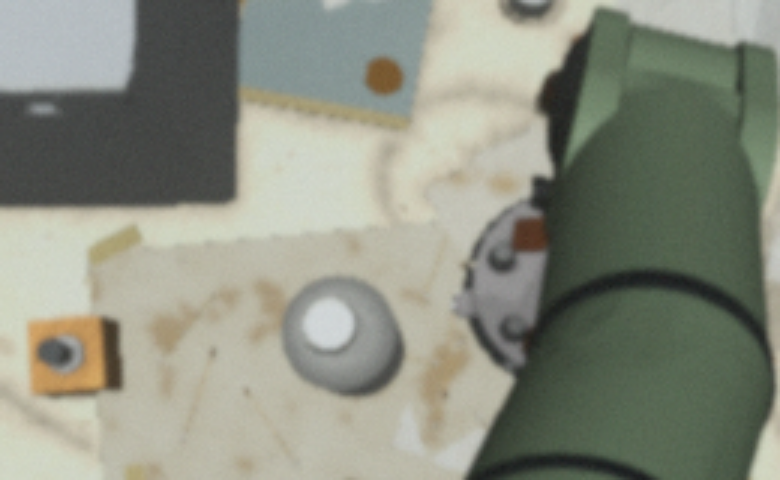

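Emit:
servo_tool:
  targets:
    - [[0.04, -0.11, 0], 0]
    - [[0.06, -0.11, 0], 0]
    - [[0.07, -0.1, 0], 0]
    - [[0.08, -0.09, 0], 0]
    - [[0.09, -0.08, 0], 0]
    - [[0.1, -0.08, 0], 0]
    - [[0.1, -0.06, 0], 0]
    - [[0.11, -0.05, 0], 0]
    - [[0.12, -0.04, 0], 0]
    - [[0.1, -0.02, 0], 0]
    - [[0, 0, 0], 0]
    - [[0, 0, 0], 0]

```text
clock: 8.68
position: [0.5789, -0.1217, 0.0803]
tool_rot: [3.142, 0.0, 3.141]
force: [-0.2, 0.8, -0.5]
grip_width: -0.0002
```

```bash
python3 - <<'E'
from h import *
o=bot.observe();print(o['position'],o['force'])
im,c=snap('wrist','w4.png')
cv2.imwrite('pics/w4b.png',cv2.resize(im,(800,600)))
E
```

```text
[ 0.57887181 -0.12174306  0.08032583] [-0.23466725  0.80547009 -0.48683376]
```

View pics/w4b.png

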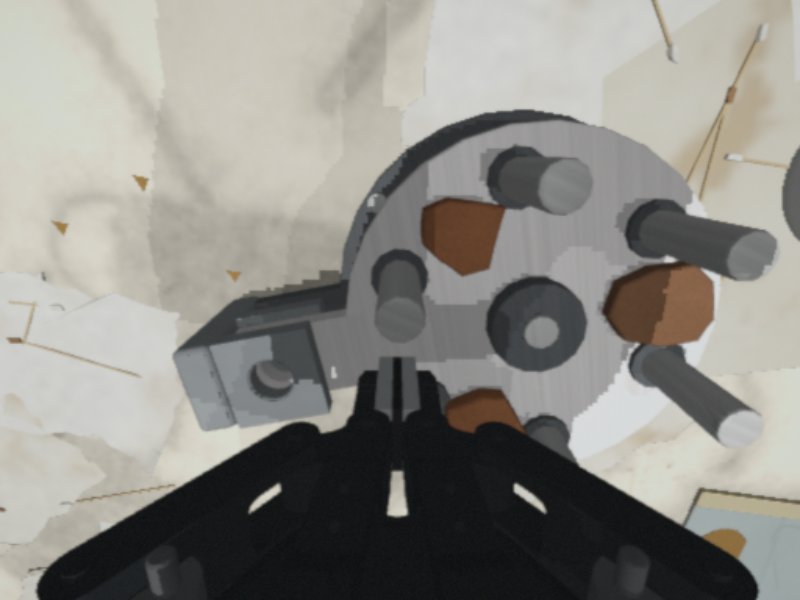

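Emit:
servo_tool:
  targets:
    - [[0, 0, -0.3], 0]
    - [[0, 0, -0.6], 0]
    - [[0, 0, -0.7], 0]
    - [[0, 0, -0.7], 0]
    - [[0, 0, -0.7], 0]
    - [[0, 0, -0.7], 0]
    - [[0, 0, -0.7], 0]
    - [[0, 0, -0.7], 0]
    - [[0, 0, -0.7], 0]
    - [[0, 0, -0.6], 0]
    - [[0, 0, -0.3], 0]
    - [[0, 0, 0], 0]
  gripper: 1

```text
clock: 10.22
position: [0.5787, -0.1219, 0.416]
tool_rot: [-3.141, 0.001, 3.141]
force: [0.3, -0.1, -0.8]
grip_width: 0.0853
```

```bash
python3 - <<'E'
from h import *
o=bot.observe();print(o['position'],o['tool_rot'])
im,c=snap('wrist','w5.png')
a=im[20:230,90:370]
cv2.imwrite('pics/w5b.png',cv2.resize(a,None,fx=2.8,fy=2.8,interpolation=cv2.INTER_CUBIC))
np.save('c5.npy',c,allow_pickle=True)
E
```

```text
[ 0.57872043 -0.12191218  0.41597591] [-3.14147900e+00  1.22455323e-03  3.14085720e+00]
```

View pics/w5b.png

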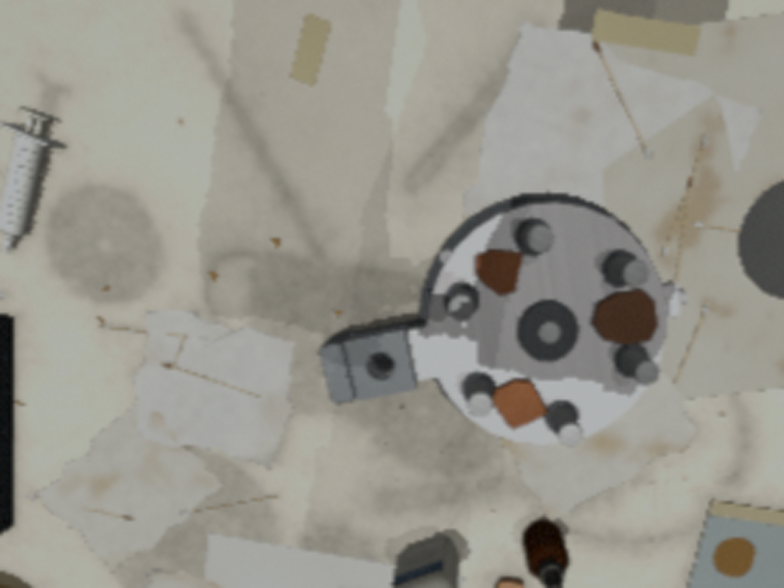

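Emit:
servo_tool:
  targets:
    - [[0.07, 0.35, 0], 0]
    - [[0.14, 0.75, 0], 0]
    - [[0.15, 0.8, 0], 0]
    - [[0.15, 0.8, 0], 0]
    - [[0.15, 0.8, 0], 0]
    - [[0.15, 0.8, 0], 0]
    - [[0.15, 0.8, 0], 0]
    - [[0.15, 0.8, 0], 0]
    - [[0.15, 0.8, 0], 0]
    - [[0.15, 0.8, 0], 0]
    - [[0.15, 0.8, 0], 0]
    - [[0.14, 0.75, 0], 0]

```text
clock: 11.78
position: [0.4924, 0.3327, 0.4144]
tool_rot: [-3.141, -0.001, -3.141]
force: [0.4, 0.1, 0.8]
grip_width: 0.0852
```

Emit:
servo_tool:
  targets:
    - [[0, 0.3, 0.3], 0]
    - [[0, 0, 0.6], 0]
    - [[0, 0, 0.6], 0]
    - [[0, 0, 0.6], 0]
    - [[0, 0, 0.6], 0]
    - [[0, 0, 0.6], 0]
    - [[0, 0, 0], 0]

```text
clock: 12.65
position: [0.4927, 0.3447, 0.2478]
tool_rot: [-3.138, -0.004, 3.141]
force: [0.1, -0.2, -0.0]
grip_width: 0.0854
```

```bash
python3 - <<'E'
from h import *
o=bot.observe();print(o['position'],o['tool_rot'],o['qpos'].round(2))
im,c=snap('wrist','w6.png')
cv2.imwrite('pics/w6b.png',cv2.resize(im,(800,600)))
c5=np.load('c5.npy',allow_pickle=True).item()
f=lambda x,y:((x+.5)/2.8-.5+90,(y+.5)/2.8-.5+20)
for p in [(549,331),(381,364)]: print(onz(c5,*f(*p),.069))
ps=[onz(c5,*f(*p),.105) for p in [(540,237),(634,269),(643,369),(570,427),(479,401),(460,304)]];print(np.round(ps,4),np.mean(ps,0))
E
```

```text
[0.49266505 0.34470477 0.24783014] [-3.13845542 -0.00357003  3.14082903] [-0.75  0.47  0.06  1.65 -0.03  1.03  0.89]
[ 0.5669292 -0.0657541  0.069    ]
[ 0.58838051 -0.17504028  0.069     ]
[[ 0.5083 -0.0772  0.105 ]
 [ 0.5261 -0.0217  0.105 ]
 [ 0.585  -0.0119  0.105 ]
 [ 0.6214 -0.0547  0.105 ]
 [ 0.6049 -0.1116  0.105 ]
 [ 0.5462 -0.1233  0.105 ]] [ 0.56530649 -0.06672904  0.105     ]
```

View pics/w6b.png

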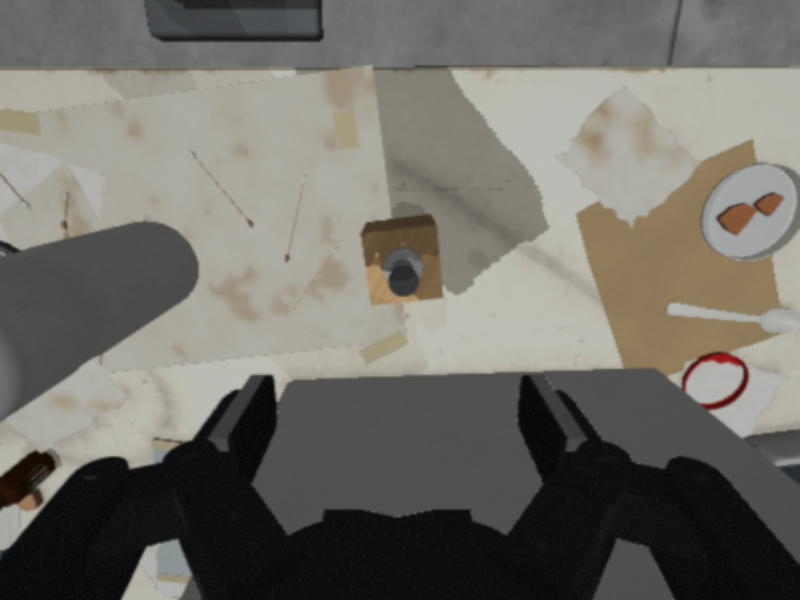

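```bash
python3 - <<'E'
from h import *
c=bot.get_calibration('wrist')
f=lambda x,y:((x+.5)/1.5625-.5,(y+.5)/1.5625-.5)
for p,z in [((404,281),.112),((403,262),.072)]: print(onz(c,*f(*p),z))
E
```

```text
[0.49795435 0.34841195 0.112     ]
[0.49417133 0.34819122 0.072     ]
```

Emit:
servo_tool:
  targets:
    - [[-0.05, 0.07, 0.3], 0]
    - [[0, 0, 0.5], 0]
    - [[0, 0, 0.6], 0]
    - [[0, 0, 0.6], 0]
    - [[0, 0, 0.6], 0]
    - [[0, 0, 0.4], 0]
    - [[0, 0, 0.28], 0]
    - [[0, 0, 0.14], 0]
    - [[0, 0, 0], 0]

```text
clock: 13.82
position: [0.4966, 0.3493, 0.0794]
tool_rot: [3.142, 0.0, 3.141]
force: [0.7, -1.0, -0.1]
grip_width: 0.0855
```

```bash
python3 - <<'E'
from h import *
o=bot.observe();print(o['position'],o['tool_rot'],o['force'])
im,c=snap('wrist','w7.png')
cv2.imwrite('pics/w7b.png',cv2.resize(im,(800,600)))
E
```

```text
[0.49662969 0.34928467 0.07936309] [3.14155334e+00 1.12387997e-04 3.14093441e+00] [ 0.73034084 -0.96367526 -0.14569501]
```

View pics/w7b.png

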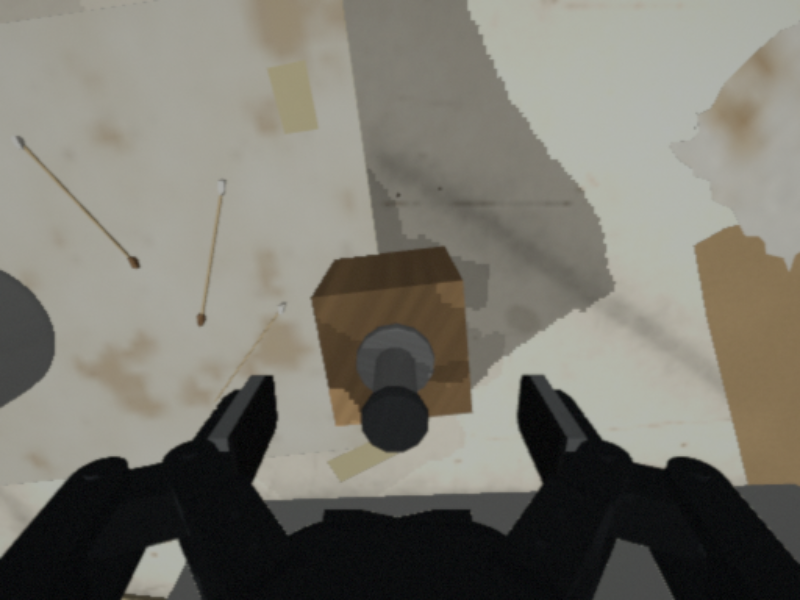

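Emit:
servo_tool:
  targets:
    - [[0, 0, 0], 0]
    - [[0, 0, 0], 0]
    - [[0, 0, 0], 0]
    - [[0, 0, 0], 0]
    - [[0, 0, 0], 0]
    - [[0, 0, 0], 0]
  gripper: -1
  newtons: 50

```text
clock: 14.62
position: [0.4967, 0.3492, 0.0795]
tool_rot: [3.142, 0.0, 3.141]
force: [0.1, -2.3, 5.2]
grip_width: 0.0195
```

```bash
python3 - <<'E'
from h import *
o=bot.observe();print(o['position'],o['tool_rot'],o['force'])
c7=bot.get_calibration('wrist')
im,c=snap('wrist','w8.png')
cv2.imwrite('pics/w8b.png',cv2.resize(im,(800,600)))
f=lambda x,y:((x+.5)/1.5625-.5,(y+.5)/1.5625-.5)
for p,z in [((395,418),.112),((396,360),.072)]: print(onz(c7,*f(*p),z))
E
```

```text
[0.4966664  0.34916641 0.07949357] [3.14151942e+00 2.48040167e-04 3.14078452e+00] [ 0.07704224 -2.25335384  5.18882087]
[0.49505356 0.34704016 0.112     ]
[0.49576565 0.34727085 0.072     ]
```

View pics/w8b.png

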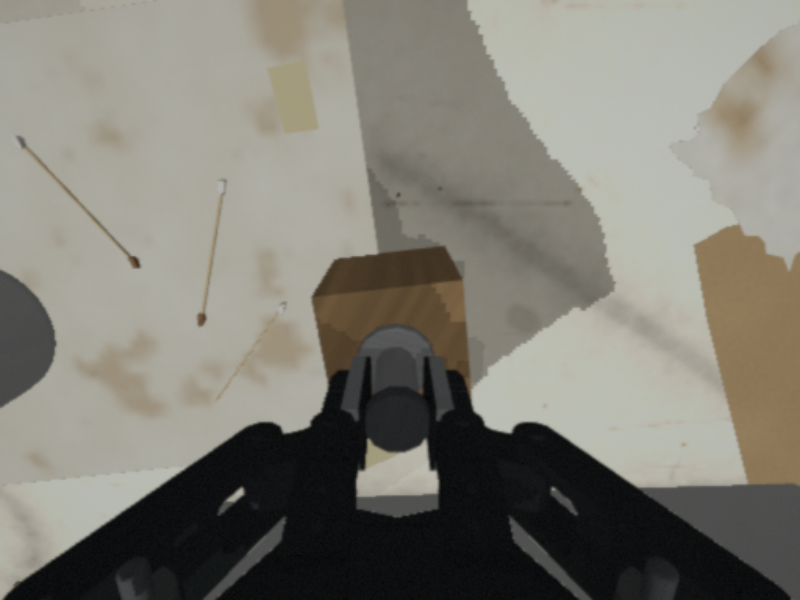

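Emit:
servo_tool:
  targets:
    - [[0, 0, 0], 0]
    - [[0, 0, 0], 0]
    - [[0, 0, 0], 0]

```text
clock: 15.05
position: [0.4967, 0.3492, 0.0795]
tool_rot: [3.141, 0.0, 3.141]
force: [0.4, -1.2, 6.0]
grip_width: 0.0202
```

Emit:
servo_tool:
  targets:
    - [[0, 0, 0], 0]
    - [[0, 0, 0], 0]
    - [[0, -0.03, 0.09], 0]
    - [[0, 0, 0], 0]
  gripper: -0.2

```text
clock: 15.55
position: [0.4963, 0.3473, 0.0743]
tool_rot: [-3.141, -0.001, 3.141]
force: [-0.6, -0.5, 0.3]
grip_width: 0.0339
```

Emit:
servo_tool:
  targets:
    - [[0, 0, 0], 0]
    - [[0, 0, 0], 0]
    - [[0, 0, 0], 0]
    - [[0, 0, 0], 0]
    - [[0, 0, 0], 0]
  gripper: -1

```text
clock: 16.18
position: [0.4965, 0.3477, 0.0748]
tool_rot: [3.142, -0.0, 3.141]
force: [0.2, -0.0, -1.3]
grip_width: 0.0191
```

Emit:
servo_tool:
  targets:
    - [[0, 0, 0], 0]
    - [[0, 0, 0], 0]

```text
clock: 16.42
position: [0.4965, 0.3477, 0.0748]
tool_rot: [-3.142, -0.0, 3.141]
force: [-0.2, -0.1, -0.0]
grip_width: 0.0195
```

```bash
python3 - <<'E'
from h import *
im,c=snap('wrist','w9.png')
cv2.imwrite('pics/w9b.png',cv2.resize(im[180:330,170:340],None,fx=4,fy=4))
im,c=snap('scene','s9.png')
u,v=map(int,proj(c,[.497,.348,.1])); print(u,v)
cv2.imwrite('pics/s9b.png',cv2.resize(im[v-70:v+60,max(0,u-80):u+80],None,fx=4,fy=4))
E
```

```text
143 182
```

View pics/w9b.png

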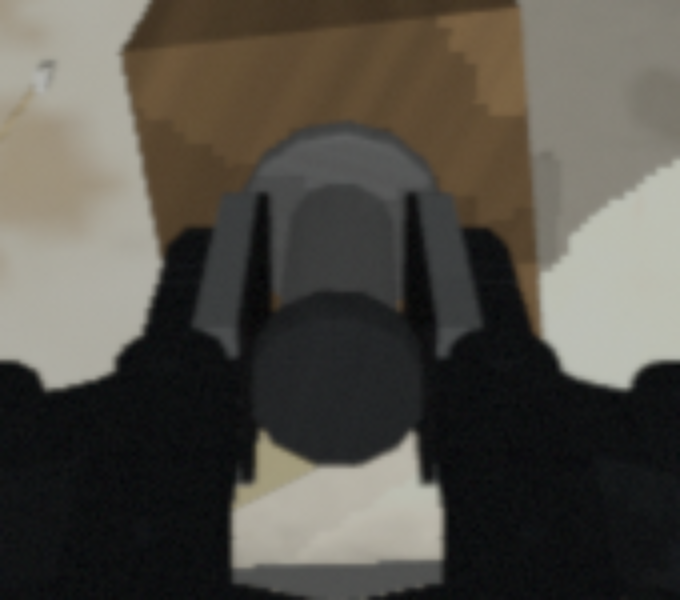

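View pics/s9b.png

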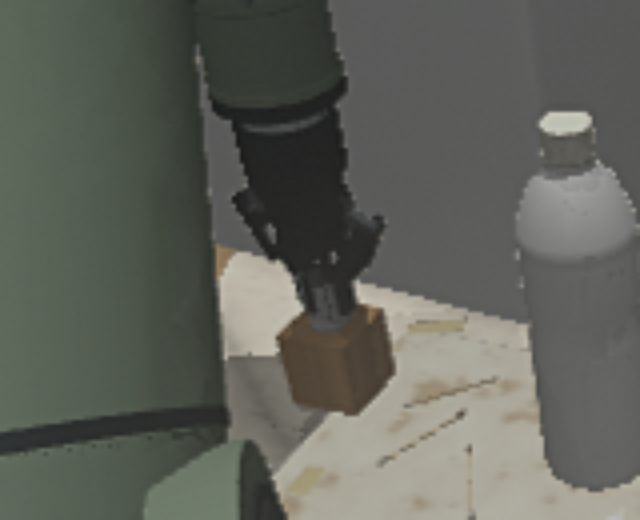

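Emit:
servo_tool:
  targets:
    - [[0, 0, -0.1], 0]
    - [[0, 0, -0.2], 0]
    - [[0, 0, -0.3], 0]
    - [[0, 0, -0.4], 0]
    - [[0, 0, -0.5], 0]
    - [[0, 0, -0.6], 0]
    - [[0, 0, -0.6], 0]
    - [[0, 0, -0.4], 0]
    - [[0, 0, -0.1], 0]
    - [[0, 0, 0], 0]
    - [[0, 0, 0], 0]

```text
clock: 17.9
position: [0.4962, 0.3475, 0.234]
tool_rot: [-3.141, -0.001, 3.141]
force: [-0.2, 0.0, -1.6]
grip_width: 0.0198
```

```bash
python3 - <<'E'
from h import *
o=bot.observe();print(o['position'],o['tool_rot'],o['force'],o['grip_width'])
im,c=snap('wrist','w10.png')
cv2.imwrite('pics/w10b.png',cv2.resize(im[150:330,150:360],None,fx=3.3,fy=3.3))
im,c=snap('scene','s10.png')
u,v=map(int,proj(c,[.497,.348,.22])); print(u,v)
cv2.imwrite('pics/s10b.png',cv2.resize(im[max(0,v-60):v+90,max(0,u-80):u+80],None,fx=4,fy=4))
E
```

```text
[0.49620239 0.34745745 0.23399682] [-3.14076414e+00 -9.70742608e-04  3.14092739e+00] [-0.21739326  0.04852194 -1.56936073] 0.01977775473720181
135 148
```

View pics/w10b.png

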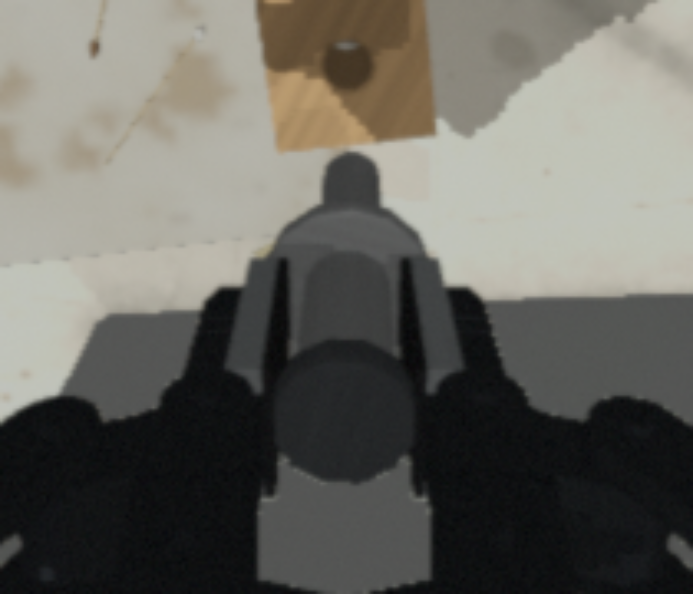

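View pics/s10b.png

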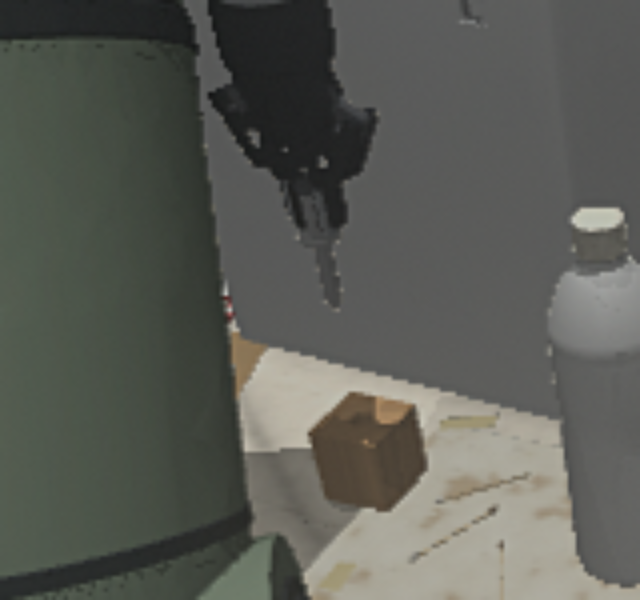

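Emit:
servo_tool:
  targets:
    - [[0, 0, -0.3], 0]
    - [[0, 0, -0.7], 0]
    - [[0, 0, -0.7], 0]
    - [[0, 0, -0.7], 0]
    - [[0, 0, -0.7], 0]
    - [[0, -0.2, -0.5], 0]
    - [[-0.1, -0.4, 0], 0]
    - [[-0.12, -0.65, 0], 0]
    - [[-0.12, -0.65, 0], 0]
    - [[-0.12, -0.65, 0], 0]
    - [[-0.12, -0.65, 0], 0]
    - [[-0.12, -0.65, 0], 0]

```text
clock: 19.5
position: [0.5313, 0.1531, 0.4144]
tool_rot: [-3.141, -0.001, 3.14]
force: [0.5, 0.7, -1.6]
grip_width: 0.0199
```

Emit:
servo_tool:
  targets:
    - [[-0.12, -0.65, 0], 0]
    - [[-0.12, -0.65, 0], 0]
    - [[-0.12, -0.65, 0], 0]
    - [[-0.12, -0.65, 0], 0]
    - [[-0.12, -0.65, 0], 0]
    - [[-0.12, -0.65, 0], 0]
    - [[-0.12, -0.65, 0], 0]
    - [[-0.12, -0.65, 0], 0]
    - [[-0.12, -0.6, 0], 0]
    - [[-0.08, -0.4, 0], 0]
    - [[0, 0, 0], 0]

```text
clock: 20.88
position: [0.5888, -0.1564, 0.4144]
tool_rot: [-3.141, -0.001, 3.139]
force: [0.1, 0.3, -0.9]
grip_width: 0.0195
```

Emit:
servo_tool:
  targets:
    - [[0, -0.1, 0.3], 0]
    - [[0, -0.16, 0.6], 0]
    - [[0, -0.1, 0.7], 0]
    - [[0, 0, 0.7], 0]
    - [[0, 0, 0.7], 0]
    - [[0, 0, 0.7], 0]
    - [[0, 0, 0.6], 0]
    - [[0, 0, 0.3], 0]
    - [[0, 0, 0], 0]
    - [[0, 0, 0], 0]

```text
clock: 22.12
position: [0.5896, -0.1729, 0.1858]
tool_rot: [-3.141, 0.001, 3.141]
force: [0.2, 0.0, -1.5]
grip_width: 0.0198
```

```bash
python3 - <<'E'
from h import *
o=bot.observe();print(o['position'],o['tool_rot'],o['force'],o['grip_width'])
im,c=snap('wrist','w11.png')
cv2.imwrite('pics/w11b.png',cv2.resize(im[130:330,150:370],None,fx=3,fy=3,interpolation=cv2.INTER_CUBIC))
np.save('c11.npy',c,allow_pickle=True)
im,s=snap('scene','s11.png');u,v=map(int,proj(s,[.589,-.174,.1])); print(u,v)
cv2.imwrite('pics/s11b.png',cv2.resize(im[v-50:v+50,u-70:u+70],None,fx=5,fy=5,interpolation=cv2.INTER_CUBIC))
E
```

```text
[ 0.58962473 -0.1729029   0.18582239] [-3.14133264e+00  1.36219957e-03  3.14104536e+00] [ 0.23134124  0.0351455  -1.5126565 ] 0.019783462070111453
314 209
```

View pics/w11b.png

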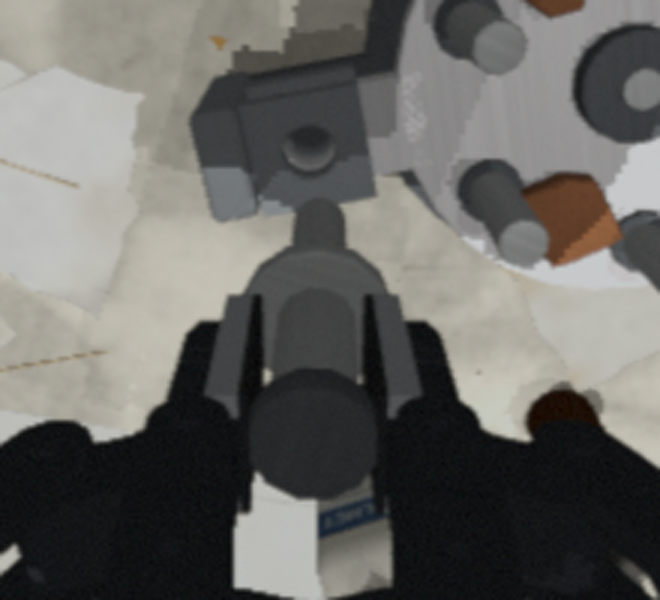

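View pics/s11b.png

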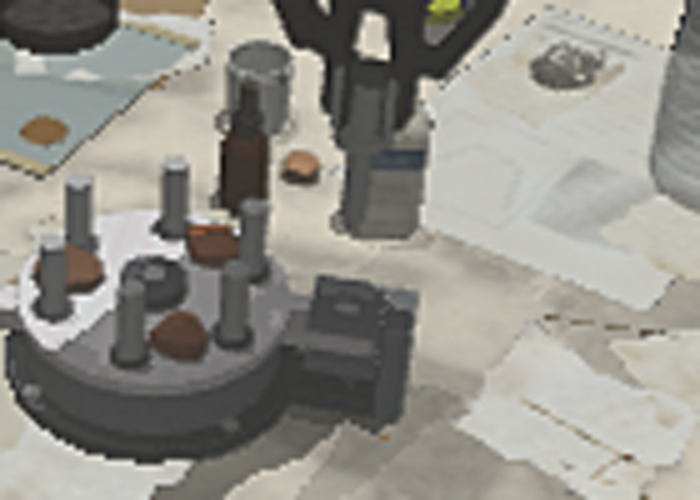

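```bash
python3 - <<'E'
from h import *
c=np.load('c11.npy',allow_pickle=True).item()
s=bot.get_calibration('scene')
f=lambda x,y:((x+.5)/3-.5+150,(y+.5)/3-.5+130)
b=lambda p:((np.array(p)-[150,130])*3).round(0)
z=.1858-.0748
print('hole',onz(c,*f(310,149),.069)); k=onz(c,*f(313,433),z+.112);print('knob',k)
fl=onz(c,*f(317,318),z+.072);print('flange',fl)
for x,y in [k[:2],[.5896,-.1729],[.5896,-.1745]]:
  print([b(proj(c,[x,y,z+h])) for h in (.112,.072,.017,.008)])
g=lambda p:((np.array(p)-[314-70,209-50])*5).round()
for h in (z+.066,z+.008,.069): print(h,g(proj(s,[.5896,-.1729,h])),g(proj(s,[.586,-.1743,h])))
E
```

```text
hole [ 0.58800347 -0.17533636  0.069     ]
knob [ 0.58833625 -0.17437594  0.223     ]
flange [ 0.5899981  -0.17355169  0.183     ]
[array([312., 432.]), array([312., 310.]), array([312., 212.]), array([312., 200.])]
[array([321., 439.]), array([319., 315.]), array([317., 216.]), array([317., 205.])]
[array([311., 439.]), array([311., 315.]), array([311., 216.]), array([311., 205.])]
0.177 [363. 138.] [364. 142.]
0.119 [354. 225.] [354. 229.]
0.069 [347. 295.] [347. 300.]
```

Emit:
servo_tool:
  targets:
    - [[0.03, -0.05, 0.2], 0]
    - [[0, 0, 0.2], 0]
    - [[0, 0, 0.2], 0]
    - [[0, 0, 0.15], 0]
    - [[0, 0, 0.1], 0]
    - [[0, 0, 0], 0]
    - [[0, 0, 0], 0]

```text
clock: 23.1
position: [0.5878, -0.1754, 0.1426]
tool_rot: [-3.141, 0.0, 3.141]
force: [-0.5, -0.5, -1.8]
grip_width: 0.0196
```

```bash
python3 - <<'E'
from h import *
o=bot.observe();print(o['position'],o['tool_rot'],o['force'],o['grip_width'])
im,c=snap('wrist','w12.png')
cv2.imwrite('pics/w12b.png',cv2.resize(im[130:330,150:370],None,fx=3,fy=3,interpolation=cv2.INTER_CUBIC))
im,s=snap('scene','s12.png');u,v=314,209
cv2.imwrite('pics/s12b.png',cv2.resize(im[v-50:v+50,u-70:u+70],None,fx=5,fy=5,interpolation=cv2.INTER_CUBIC))
E
```

```text
[ 0.58781957 -0.17542627  0.14255305] [-3.14145828e+00  3.84316133e-04  3.14092332e+00] [-0.45355096 -0.47868316 -1.82480991] 0.019565528242218473
```

View pics/w12b.png

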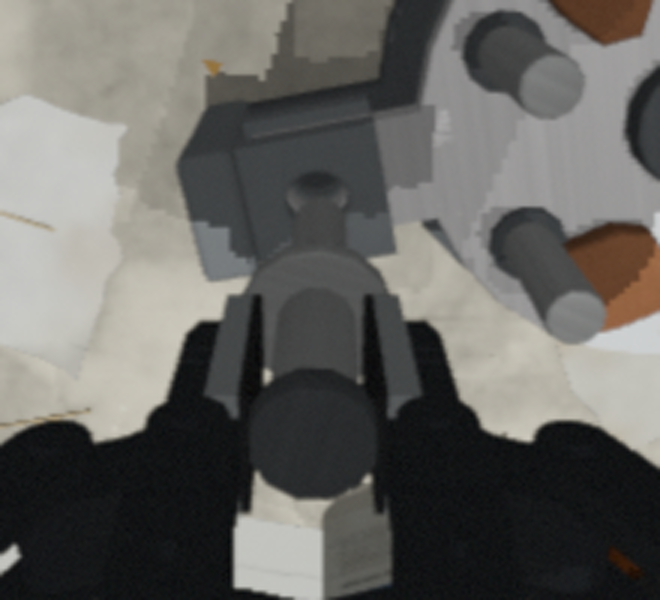

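View pics/s12b.png

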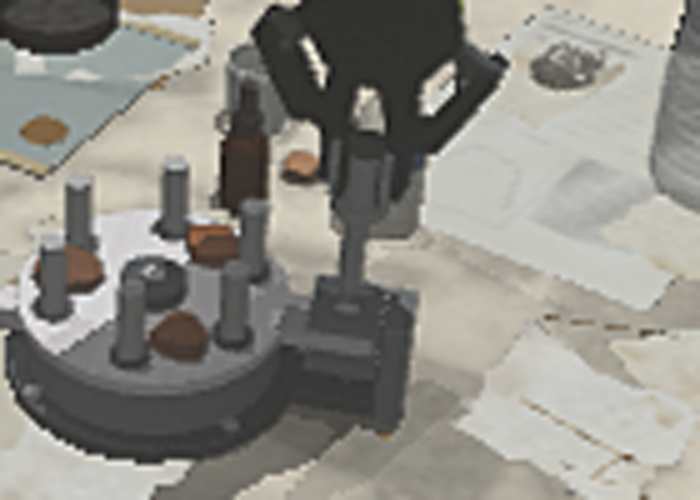

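Emit:
servo_tool:
  targets:
    - [[0.04, -0.02, 0], 0]
    - [[0, 0, 0.08], 0]
    - [[0, 0, 0.08], 0]
    - [[0, 0, 0.08], 0]
    - [[0, 0, 0], 0]

```text
clock: 23.82
position: [0.5855, -0.1763, 0.1299]
tool_rot: [3.141, -0.001, 3.141]
force: [-0.6, 0.1, -0.9]
grip_width: 0.0196
```

```bash
python3 - <<'E'
from h import *
o=bot.observe();print(o['position'],o['tool_rot'],o['force'],o['grip_width'])
im,c=snap('wrist','w13.png')
cv2.imwrite('pics/w13b.png',cv2.resize(im[130:330,150:370],None,fx=3,fy=3,interpolation=cv2.INTER_CUBIC))
im,s=snap('scene','s13.png');u,v=314,209
cv2.imwrite('pics/s13b.png',cv2.resize(im[v-50:v+50,u-70:u+70],None,fx=5,fy=5,interpolation=cv2.INTER_CUBIC))
E
```

```text
[ 0.58546117 -0.17627751  0.12985439] [ 3.14147013e+00 -6.72776675e-04  3.14095943e+00] [-0.59621866  0.13286322 -0.90420836] 0.01958807065179015
```

View pics/w13b.png

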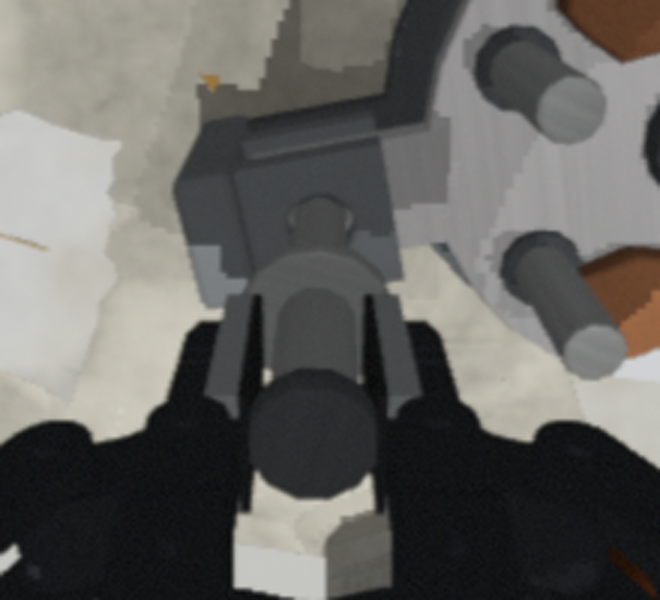

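View pics/s13b.png

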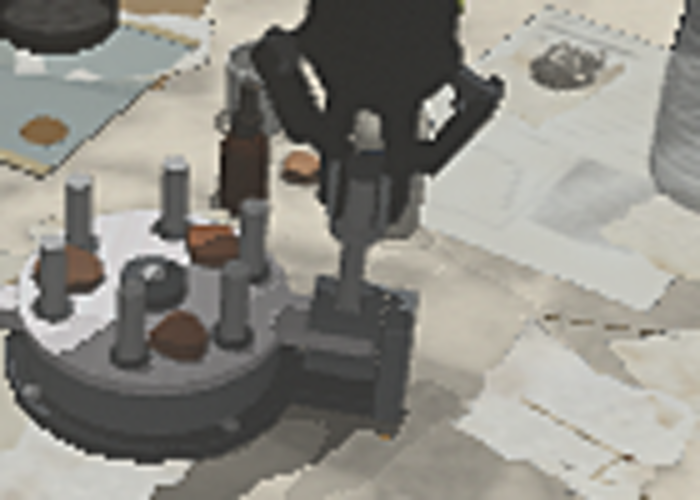

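Emit:
servo_tool:
  targets:
    - [[-0.02, 0, 0.04], 0]
    - [[0, 0, 0.08], 0]
    - [[0, 0, 0.08], 0]
    - [[0, 0, 0.08], 0]
    - [[0, 0, 0.08], 0]
    - [[0, 0, 0], 0]

```text
clock: 24.68
position: [0.5865, -0.1763, 0.1119]
tool_rot: [3.142, -0.001, 3.141]
force: [0.3, 0.6, -0.7]
grip_width: 0.0197
```

Emit:
servo_tool:
  targets:
    - [[0, 0, 0.06], 0]
    - [[0, 0, 0.06], 0]
    - [[0, 0, 0.06], 0]
    - [[0, 0, 0.06], 0]
    - [[0, 0, 0], 0]

```text
clock: 25.3
position: [0.5865, -0.1763, 0.1]
tool_rot: [3.142, -0.0, 3.141]
force: [-0.6, -1.0, -1.0]
grip_width: 0.0195
```

Emit:
servo_tool:
  targets:
    - [[0, 0, 0.08], 0]
    - [[0, 0, 0.08], 0]
    - [[0, 0, 0.08], 0]
    - [[0, 0, 0.08], 0]
    - [[0, 0, 0.06], 0]
    - [[0, 0, 0], 0]

```text
clock: 26.05
position: [0.5865, -0.1764, 0.0811]
tool_rot: [3.142, -0.0, 3.141]
force: [0.7, 0.6, -0.5]
grip_width: 0.0198
```

Emit:
servo_tool:
  targets:
    - [[0, 0, 0.03], 0]
    - [[0, 0, 0.03], 0]
    - [[0, 0, 0.01], 0]
    - [[0, 0, 0], 0]

```text
clock: 26.55
position: [0.5872, -0.1765, 0.0784]
tool_rot: [-3.141, 0.001, 3.141]
force: [-0.9, 0.5, 6.0]
grip_width: 0.0196
```

```bash
python3 - <<'E'
from h import *
o=bot.observe();print(o['position'],o['tool_rot'],o['force'],o['grip_width'])
im,c=snap('wrist','w14.png')
cv2.imwrite('pics/w14b.png',cv2.resize(im[130:330,150:370],None,fx=3,fy=3,interpolation=cv2.INTER_CUBIC))
E
```

```text
[ 0.58719267 -0.1765069   0.07835195] [-3.14133566e+00  1.26490267e-03  3.14085406e+00] [-0.93525255  0.52308147  6.01622912] 0.019625138350769507
```

View pics/w14b.png

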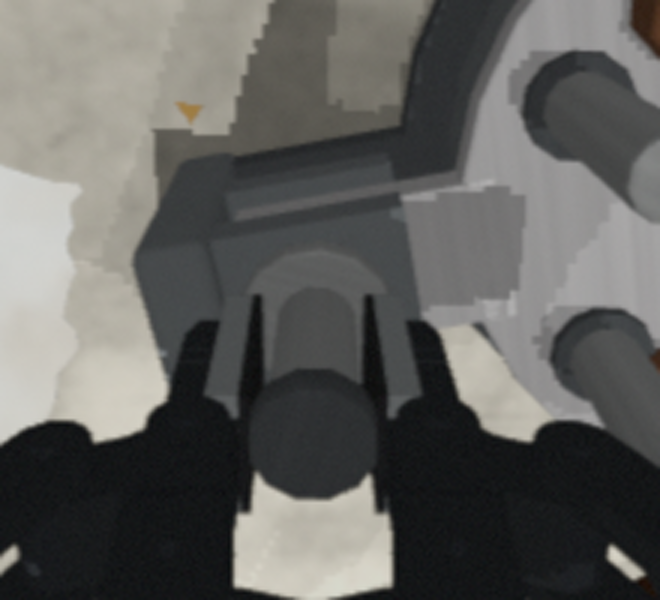

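Emit:
servo_tool:
  targets:
    - [[0, 0, 0], 0]
    - [[0, 0, 0], 0]
    - [[0, 0, 0], 0]
    - [[0, 0, 0], 0]
  gripper: -0.1

```text
clock: 27.1
position: [0.5866, -0.1764, 0.0777]
tool_rot: [3.142, -0.0, 3.141]
force: [0.4, 1.7, 0.8]
grip_width: 0.0382
```

```bash
python3 - <<'E'
from h import *
o=bot.observe();print(o['position'],o['force'],o['grip_width'])
im,c=snap('wrist','w15.png')
cv2.imwrite('pics/w15b.png',cv2.resize(im[130:330,150:370],None,fx=3,fy=3,interpolation=cv2.INTER_CUBIC))
E
```

```text
[ 0.58659952 -0.17636403  0.07773516] [0.37941927 1.70947302 0.84894799] 0.03818046653297981
```

View pics/w15b.png

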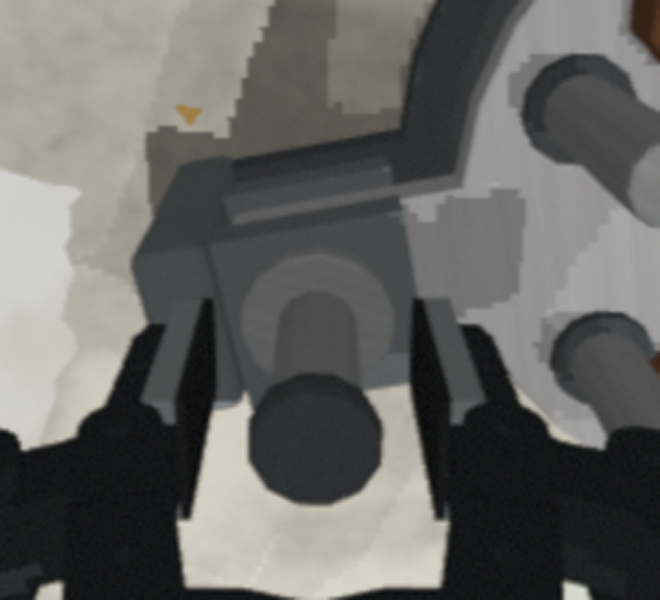

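Free of the fingers, flange lying on the fork. Retreat straight up.

Emit:
servo_tool:
  targets:
    - [[0, 0, -0.1], 0]
    - [[0, 0, -0.3], 0]
    - [[0, 0, -0.5], 0]
    - [[0, 0, -0.6], 0]
    - [[0, 0, -0.6], 0]
    - [[0, 0, -0.5], 0]
    - [[0, 0, -0.3], 0]
    - [[0, 0, 0], 0]

```text
clock: 28.15
position: [0.587, -0.1764, 0.2238]
tool_rot: [-3.141, 0.002, 3.141]
force: [0.1, -0.1, 0.4]
grip_width: 0.0385
```

```bash
python3 - <<'E'
from h import *
o=bot.observe();print(o['position'],o['force'],o['grip_width'])
im,c=snap('wrist','w16.png');np.save('c16.npy',c,allow_pickle=True)
cv2.imwrite('pics/w16b.png',cv2.resize(im,(800,600),interpolation=cv2.INTER_CUBIC))
im,s=snap('scene','s16.png');u,v=300,200
cv2.imwrite('pics/s16b.png',cv2.resize(im[v-60:v+60,u-80:u+80],None,fx=5,fy=5,interpolation=cv2.INTER_CUBIC))
E
```

```text
[ 0.58699792 -0.17643543  0.22384047] [ 0.08187395 -0.14185019  0.41435042] 0.038504822060871954
```

View pics/w16b.png

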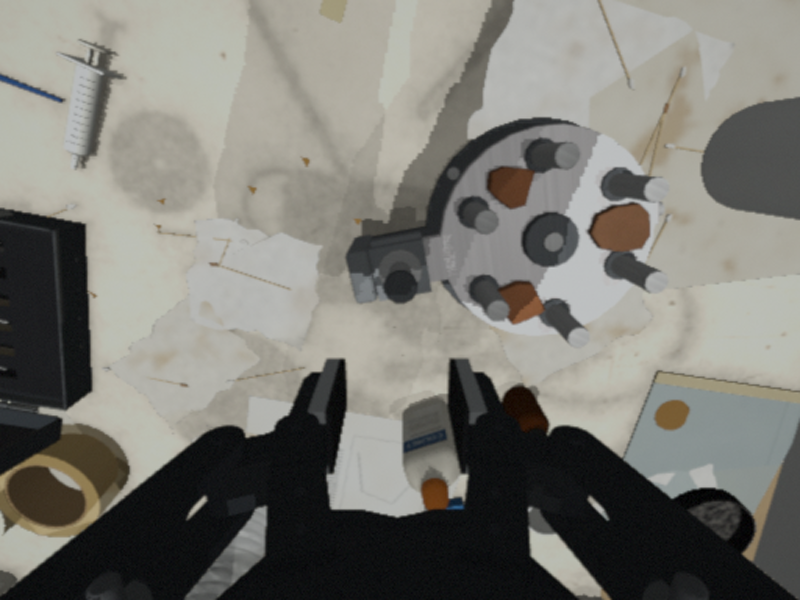

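View pics/s16b.png

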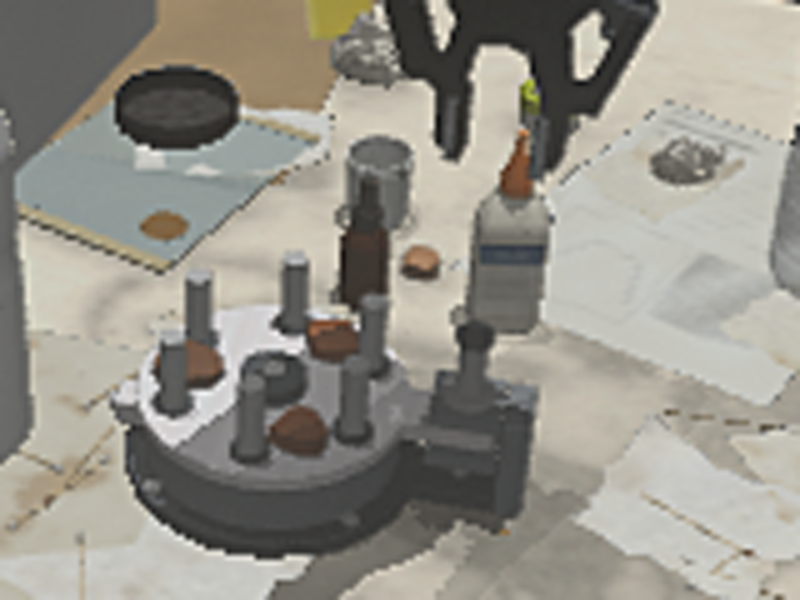

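```bash
python3 - <<'E'
from h import *
c=np.load('c16.npy',allow_pickle=True).item(); s=bot.get_calibration('scene')
f=lambda x,y:((x+.5)/1.5625-.5,(y+.5)/1.5625-.5); g=lambda x,y:((x+.5)/5-.5+220,(y+.5)/5-.5+140)
def tri(a,b):
    o1,d1=ray(c,*f(*a));o2,d2=ray(s,*g(*b));t=np.linalg.lstsq(np.c_[d1,-d2],o2-o1,rcond=None)[0];p,q=o1+d1*t[0],o2+d2*t[1];return (p+q)/2,np.linalg.norm(p-q)
print('knob',tri((401,288),(474,331)),onz(c,*f(401,288),.115),onz(s,*g(474,331),.115))
print('hub',tri((552,240),(274,370)),onz(c,*f(552,240),.069))
print('flange',onz(c,*f(400,266),.075),onz(s,*g(472,393),.075))
ps=[onz(c,*f(*p),.105) for p in [(565,153),(655,190),(655,279),(573,335),(496,307),(482,218)]]
m=np.mean(ps,0);a=[np.degrees(np.arctan2(*(p-m)[1::-1]))%60 for p in ps];print(m,np.round(a,1))
E
```

```text
knob (array([ 0.58769919, -0.17418147,  0.11442927]), np.float64(0.002697247129646644)) [ 0.58798083 -0.1754606   0.115     ] [ 0.58638876 -0.17313591  0.115     ]
hub (array([ 0.56724295, -0.06413327,  0.06448187]), np.float64(0.0018970247894484547)) [ 0.56639524 -0.06682615  0.069     ]
flange [ 0.58407099 -0.1758293   0.075     ] [ 0.58269195 -0.17665345  0.075     ]
[ 0.56595027 -0.06768577  0.105     ] [10.6  8.8 11.6  9.  10.8 10.6]
```

```bash
python3 - <<'E'
from h import *
print(bot.job_done(), bot.observe()['clock'])
E
```

```text
the job is handed in; nothing more can be done
the job is handed in; nothing more can be done
```

The plate is indexed and the lock pin is home in the fork and released; I handed the job in at about 28 s of the 69 s allowed. No verdict came back.

**What I did**
- **Indexing:** I turned the plate two notches clockwise with the closed fingers against a post, on the side away from the white bottle. The lug clicked into line in the fork.
- **Pin:** I took it from the rest block, carried it over the bottles and lowered it through both tines and the lug. A contact force of about 6 N showed the flange seating. I then let go and withdrew straight up.

**Last checks**
- **Pin height:** the top of the knob measured z = 0.114 m against 0.115 expected, so the flange is home to within the measuring error. The two camera rays missed each other by 2.7 mm.
- **Pin position:** the knob measured about (0.588, -0.174) against the fork hole at (0.588, -0.175), both from the wrist camera.
- **Plate angle:** the posts put the lug at about -80°, against the fork at about -79°. That is within tolerance as measured, but each single post scattered by about 1.5°.
- **Bottles:** the glue and dropper bottles looked upright and unmoved in the last pictures. The white bottle was only partly in view there. No contact with any bottle was felt.

**What disagreed**
- The wrist camera read about 3 mm farther in x than the top camera, so I used differences within one camera to line the pin up.
- The flange position came out 3 to 4 mm short in x, because that pixel was partly hidden by the knob and I judged it loosely. I trusted the knob and the pictures instead.
- The grip width read 19.5 to 20 mm rather than 16 mm, because the pads held the pin by its knob instead of its stem.

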